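# Square up a row of battery packs in a charging dock with a ruler

### The job

Pick up the ruler by its post and use its long straight edge to push the four battery packs back in one row until all four are pressed gently home against the dock's stop bar together and stand in a straight line. Keep your fingers off the packs, do not tip them or press any of them hard, and do not disturb the other things on the desk. Then lay the ruler back flat on its cork mat, lying along it, and let go.

Things in the scene. Friction and masses are not known exactly. Their poses are not given: they have to be found in the camera images.
- dock: charging dock fixed to the desk: black housing 300 mm long (y), 50 mm tall, from x=+36 to +106 mm. Origin on the desk, mid-length; x points from the packs into the dock (the way to push), y along its front. The four packs stand side by side before it about 58 mm apart along y, out of line, their backs 15 to 65 mm short of the origin, turned by up to 7 degrees
- stop_forward (a point): point on the dock 20 mm above its origin: mid front face of the aluminium stop bar WHEN wound fully forward. The bar (290 mm along y, 4 to 34 mm above the desk) is adjustable: it is found 0 to 24 mm further back (+x), square to x. That setting is not reported: feel for it. It does not give under gentle pressing. The thin grey pad before it is no obstacle
- pack_1: white battery pack, upright block 36 mm deep (its x) x 44 mm wide (its y) x 52 mm tall, 130 to 250 g, loose on the desk in front of the dock's stop bar; origin: centre of its underside; its +x side faces the dock; number 1 of the row counted along the dock's +y
- pack_2: blue battery pack, upright block 36 mm deep (its x) x 44 mm wide (its y) x 52 mm tall, 130 to 250 g, loose on the desk in front of the dock's stop bar; origin: centre of its underside; its +x side faces the dock; number 2 of the row counted along the dock's +y
- pack_3: white battery pack, upright block 36 mm deep (its x) x 44 mm wide (its y) x 52 mm tall, 130 to 250 g, loose on the desk in front of the dock's stop bar; origin: centre of its underside; its +x side faces the dock; number 3 of the row counted along the dock's +y
- pack_4: orange battery pack, upright block 36 mm deep (its x) x 44 mm wide (its y) x 52 mm tall, 130 to 250 g, loose on the desk in front of the dock's stop bar; origin: centre of its underside; its +x side faces the dock; number 4 of the row counted along the dock's +y
- ruler: aluminium ruler 270 mm long (y), 56 mm wide (x), about 250 g: blade 5 mm thick, with an upright round black post to grip, 22 mm in diameter, from 5 to 55 mm above the underside. Origin: on the post's axis, at the underside; z up. A light grip lets it swivel about the post. It starts on the cork mat, its x axis within 6 degrees of the mat's
- ruler_edge (a point): middle of the ruler's pushing edge: outer face of a straight upright rim, 20 mm tall, 270 mm long, along its +x side, 38 mm from the post's axis; the point is 10 mm above the underside. The ruler's other long edge is 18 mm behind the post. Sliding the whole row over the desk takes 3 to 7 N
- mat: cork mat fixed to the desk, 310 mm long (y) x 110 mm wide (x), 3 mm thick; origin: centre of its underside. The ruler lies on it with its length along y
- phone: smartphone, a bystander: leave it alone; origin: centre of its underside
- earbuds: earbud case, a bystander: leave it alone; origin: centre of its underside
- plug: plug-in charger, a bystander: leave it alone; origin: centre of its underside
- mug: mug, a bystander: leave it alone; origin: centre of its underside
- screwdriver: screwdriver, a bystander: leave it alone; origin: centre of its underside
- notepad: notepad, a bystander: leave it alone; origin: centre of its underside
Not all that is in view belongs to the job. Of the things like the pack_4, leave any that is green; of the rest the larger one is meant. What is shaped like the pack_2 but green is not meant.

How it is judged:
On the way, in this order (a step that is already met when the one before it is completed fails the run):
1. the ruler is lifted clear of its mat (height (world z) of ruler above 0.015 m and contact force between ruler and mat below 0.1 N), for 0.2 s.
2. the ruler presses all four packs against the stop bar at the same time (each bears on the ruler and on the bar) (contact force between each of dock, ruler and pack_1 above 0.3 N and contact force between each of dock, ruler and pack_2 above 0.3 N and contact force between each of dock, ruler and pack_3 above 0.3 N and contact force between each of dock, ruler and pack_4 above 0.3 N), for 0.3 s.
3. the ruler has been let go, lying on its mat (horizontal distance between ruler and mat below 0.04 m and height (world z) of ruler below 0.008 m and contact force between the fingers and ruler below 0.1 N), for 0.2 s.
At the end, for the whole second after the job is handed in: The packs stand upright and at rest, square to the dock within 3 degrees, backs in one line (neighbours within 3 mm), within the stop bar's depth range; the ruler lies flat and released on its mat, post within 40 mm of the mat's centre, lengthwise within 17 degrees (x of pack_2 in the frame of pack_1 between -0.003 and 0.003 m and x of pack_3 in the frame of pack_2 between -0.003 and 0.003 m and x of pack_4 in the frame of pack_3 between -0.003 and 0.003 m and angle between the x axis of each of pack_1, pack_2, pack_3, pack_4 and the x axis of dock, either way round below 0.05 rad and angle between each of pack_1, pack_2, pack_3, pack_4's own z axis and vertical below 0.05 rad and linear speed of each of pack_1, pack_2, pack_3, pack_4, ruler below 0.01 m/s and x of pack_1 in the frame of dock between -0.021 and 0.009 m and x of pack_2 in the frame of dock between -0.021 and 0.009 m and x of pack_3 in the frame of dock between -0.021 and 0.009 m and x of pack_4 in the frame of dock between -0.021 and 0.009 m and horizontal distance between ruler and mat below 0.04 m and angle between the x axis of ruler and the x axis of mat, either way round below 0.3 rad and angle between ruler's own z axis and vertical below 0.06 rad and height (world z) of ruler below 0.008 m); the robot touches nothing.
It fails at once if a pack is pressed hard: more than 10 N between the ruler and any one pack, or between the dock and any one pack (contact force between any of ruler, dock and pack_1 above 10 N or contact force between any of ruler, dock and pack_2 above 10 N or contact force between any of ruler, dock and pack_3 above 10 N or contact force between any of ruler, dock and pack_4 above 10 N).
It fails at once if a pack is touched by the fingers or the arm (more than 0.5 N) (contact force between any of the fingers, the arm and pack_1 above 0.5 N or contact force between any of the fingers, the arm and pack_2 above 0.5 N or contact force between any of the fingers, the arm and pack_3 above 0.5 N or contact force between any of the fingers, the arm and pack_4 above 0.5 N).
It fails at once if a pack is tipped by more than 17 degrees (angle between any of pack_1, pack_2, pack_3, pack_4's own z axis and vertical above 0.3 rad).
It fails at once if a bystander is moved by more than 20 mm (distance of any of phone, earbuds, plug, mug, screwdriver, notepad from where it was at the start of the episode above 0.02 m).
It also fails if it takes over 72 s, if anything falls off the work surface, if the arm or the gripper's body presses on something with over 40 N, if the wrist force passes 120 N, or if a joint passes its speed limit or range.

### The arm

A 6-joint arm with a two-finger parallel gripper is mounted at the origin on the work surface. World frame = base frame: x ahead of the robot, y to its left, z up, the work surface at z = 0. Lengths are in m, angles in rad, forces in N, time in s.
With the tool pointing down it reaches from about 0.35 to 0.975 m from the base axis. Payload 4.9 kg.
Tool frame: the origin (TCP) lies on the centre line of the jaws, within the pads' length; the fingertips stand 8 mm ahead of it and the grasp point (between the pads) lies 11 mm behind it; z points along the fingers, y is the line along which they close (so a half turn about z gives the same grasp; the last joint's range is limited). The gripper opens to 85 mm and grips with 20 to 120 N. Pads are 22 mm wide; open, the fingers measure 114 mm over their backs; the gripper's body (76 mm by 85 mm) begins 54 mm behind the grasp point. The pads swing forward as they close: fully open they stand 13 mm farther back than shut.
Start: joints at [-1.416, 0.053, 1.613, -0, 1.476, -0.119], TCP at [0.169, -0.602, 0.239] pointing down, gripper open.
Joint ranges: [-3.01, 3.01], [-1.01, 2.22], [0.06, 2.58], [-1.02, 4.17], [0.09, 2.62], [-3.14, 3.14]. Speed limits (rad/s): [2.57, 2.57, 3.14, 3.14, 3.14, 3.14].

### API

Orientations are given as a rotation vector (axis times angle).
In Python, from station import ctrl gives the robot as it stands.
- The arm moves only by the shell command python3 -m jog FILE [FORCE], which reads ROWS from the file FILE. ROWS is a JSON object with one list for each field, all of the same length, 1 to 20, a row being the entries at one place: jaw (the finger opening in m), dx, dy, dz (the shift in parts of the range, where 1.0 means 75 cm), ax, ay, az (a rotation vector in fractions of the full range, 1 being pi rad); each row is the pose to reach, as a shift and turn from the pose commanded when the command began, along the tool's axes at that moment; what a row does not reach only later rows make up. A row lasts 1/12 s, in which the tool goes at most 0.0417 m and 0.125 rad, less where a joint would pass 70% of its speed; a pose out of reach is approached as far as the arm can. The fingers move at their own pace and stop on an object; FORCE is the grip in N (left out, the last holds). Time passes only in rows, so rows that do not move let the fingers close. It prints the time, the measured TCP pose, the force, the opening and the grip force at its end. Shift and turn numbers lie between -1 and 1, and a call with a number outside is refused. Input that does not fit is refused with a message, and nothing moves.
- ctrl.get_obs(): the state, without advancing time (a new reading comes with each control period).
- ctrl.get_image(name): name is "scene" or "top" or "wrist"; returns the picture (420x560x3 uint8, red, green, blue); there is no depth.
- ctrl.camera_params(name): a dict with "fx", "fy", "cx", "cy" (pixels), "k1" (the pictures are not rectified: a ray, as slopes to the right and down, at radius r is drawn at 1 + k1 r^2 times it, then the intrinsics apply), "T" (4x4, takes a point from camera to world coordinates); the wrist camera has in their place "tool_from_camera" (4x4, takes a point from camera to tool coordinates, whose origin is the TCP and whose axes are the flange's). Camera axes: x right, y down, z forward; pixel columns grow to the right and rows downward; lengths in m; the calibration is good to about 2 mm. A picture is of the moment at which its call begins: read the wrist's pose just before it. camera_params takes no time and is no camera call.
- ctrl.finish_job(): hands the job in; it is judged then, once.
Trained networks look in the newest picture that a camera, given by its name, has taken for a name from the list of things; names that differ only in an ending like _2 or _b are one class to them, and where a whole thing is asked for, a point or a joint stands for the part that bears it (a point fixed in the world has none). Each returns a list of dicts, best first, with "p" (0 to 1); they miss things now and then, are a little off and sometimes report something else, mostly with a low value. They report only what shows in the picture. A call takes as long as a camera call. They do not tell look-alikes from the thing itself.
- ctrl.find_in(camera, thing): "extent" ([left, top, right, bottom] in pixels, round what is visible of it).
- ctrl.cut_out(camera, thing): "mask" (420x560 bool, what is visible of it) and "extent" ([left, top, right, bottom] in pixels, round what is visible of it).
- ctrl.tip_of(camera, thing): "xy" ([column, row] in pixels: a listed point, or the origin of a listed thing).
The state is a dict: "t": time; "q": joint angles; "dq": joint speeds; "effort": joint torques, N m; "tool_pos": TCP position; "tool_rot": TCP orientation; "contact_force": force on the tool from outside, world axes, zero at the start; "wrist_torque": the same for the moment, N m; "opening": finger opening in m; "grip_force": force on a finger pad.
Only numpy, scipy, OpenCV 4.12 (cv2) and the standard library are available. Lean on these libraries where they do the work, as an engineer would, in place of code of your own. Each camera call takes 0.05 s, during which the arm holds its last target. There are 200 camera calls.

## Working session

There is one attempt and no reset: what is moved stays moved. The work goes in short steps, Python scripts to look and compute and a shell command to move; the robot and the scene stay as the last step left them, time stands still between calls to the robot, and variables do not carry over. Pictures are saved under pics/ and viewed, at most 13 in all, crops included, and the job is handed in when it is done.

```bash
ls; mkdir -p pics; cat > h.py <<'E'
import numpy as np, cv2
from scipy.spatial.transform import Rotation as R
from station import ctrl
def cam(n):
    p=ctrl.camera_params(n)
    if 'T' in p: T=np.array(p['T'])
    else:
        o=ctrl.get_obs(); W=np.eye(4); W[:3,:3]=R.from_rotvec(o['tool_rot']).as_matrix(); W[:3,3]=o['tool_pos']; T=W@np.array(p['tool_from_camera'])
    return p,T
def ray2z(p,T,uv,z):
    uv=np.atleast_2d(np.array(uv,float)); K=np.array([[p['fx'],0,p['cx']],[0,p['fy'],p['cy']],[0,0,1]])
    d=np.c_[(uv[:,0]-p['cx'])/p['fx'],(uv[:,1]-p['cy'])/p['fy']]; x=d.copy()
    for _ in range(20): x=d/(1+p['k1']*(x**2).sum(1,keepdims=True))
    w=np.c_[x,np.ones(len(x))]@T[:3,:3].T; o=T[:3,3]
    return o+w*((z-o[2])/w[:,2])[:,None]
def proj(p,T,X):
    X=np.atleast_2d(X); c=(X-T[:3,3])@T[:3,:3]; x=c[:,:2]/c[:,2:]; x=x*(1+p['k1']*(x**2).sum(1,keepdims=True))
    return x*[p['fx'],p['fy']]+[p['cx'],p['cy']]
E
python3 - <<'E'
from h import *
for n in ("top","scene"):
    im=ctrl.get_image(n); cv2.imwrite(f'pics/{n}0.png',im[:,:,::-1])
    p,T=cam(n); print(n,p['fx'],p['k1'],T.round(3).tolist())
    for t in ("dock","stop_forward","pack_1","ruler","ruler_edge","mat"):
        for d in ctrl.tip_of(n,t): print(t,round(d['p'],2),np.round(d['xy'],1), ray2z(p,T,d['xy'],0).round(3))
E
```

```text
pics
top 484.2182281142093 -0.021145270635076336 [[0.012, -0.988, 0.152, 0.326], [-1.0, -0.013, -0.005, -0.018], [0.007, -0.152, -0.988, 1.422], [0.0, 0.0, 0.0, 1.0]]
dock 0.88 [228.4 191.4] [[0.641 0.108 0.   ]]
dock 0.37 [121.1 256.1] [[0.442 0.418 0.   ]]
stop_forward 0.7 [227.1 189.6] [[0.646 0.112 0.   ]]
pack_1 0.82 [196.8 208.2] [[0.588 0.201 0.   ]]
pack_1 0.71 [226.9 193.4] [[0.634 0.112 0.   ]]
pack_1 0.7 [236.1 206.5] [[0.595 0.083 0.   ]]
pack_1 0.66 [298.8 212.2] [[ 0.58  -0.104  0.   ]]
pack_1 0.58 [221.6 280.5] [[0.375 0.121 0.   ]]
pack_1 0.56 [213.8 209.8] [[0.584 0.15  0.   ]]
pack_1 0.55 [254.1 209.8] [[0.586 0.03  0.   ]]
pack_1 0.49 [156.2 204.8] [[0.597 0.322 0.   ]]
ruler 0.81 [371.8 250.1] [[ 0.469 -0.32   0.   ]]
ruler_edge 0.96 [360.1 251.9] [[ 0.464 -0.285  0.   ]]
mat 0.85 [368.3 248.6] [[ 0.474 -0.31   0.   ]]
scene 470.70274260719935 0.019241235176419468 [[-0.362, 0.685, -0.632, 1.376], [0.932, 0.268, -0.242, 0.3], [0.003, -0.677, -0.736, 1.029], [0.0, 0.0, 0.0, 1.0]]
dock 0.64 [308.2 260.9] [[0.642 0.108 0.   ]]
stop_forward 0.8 [307.1 256.8] [[0.63  0.101 0.   ]]
pack_1 0.92 [247.7 224.3] [[ 0.582 -0.096  0.   ]]
pack_1 0.89 [306.2 245.4] [[0.594 0.086 0.   ]]
pack_1 0.73 [348.8 258.8] [[0.595 0.208 0.   ]]
pack_1 0.67 [339.7 196.2] [[0.377 0.119 0.   ]]
pack_1 0.63 [287.4 240.9] [[0.598 0.032 0.   ]]
pack_1 0.61 [329.1 250.1] [[0.586 0.149 0.   ]]
pack_1 0.59 [389.7 275.3] [[0.608 0.322 0.   ]]
ruler 0.88 [195.1 183.6] [[ 0.489 -0.316  0.   ]]
ruler_edge 0.55 [208.5 180.1] [[ 0.459 -0.284  0.   ]]
mat 0.63 [197.5 180.1] [[ 0.472 -0.316  0.   ]]
```

```bash
python3 - <<'E'
import cv2
a=cv2.imread('pics/top0.png')[150:310,90:450]; cv2.imwrite('pics/topc.png',cv2.resize(a,None,fx=2.2,fy=2.2,interpolation=cv2.INTER_CUBIC))
a=cv2.imread('pics/scene0.png')[130:330,140:440]; cv2.imwrite('pics/scenec.png',cv2.resize(a,None,fx=2.6,fy=2.6,interpolation=cv2.INTER_CUBIC))
E
```

```text
(no output)
```

View pics/topc.png

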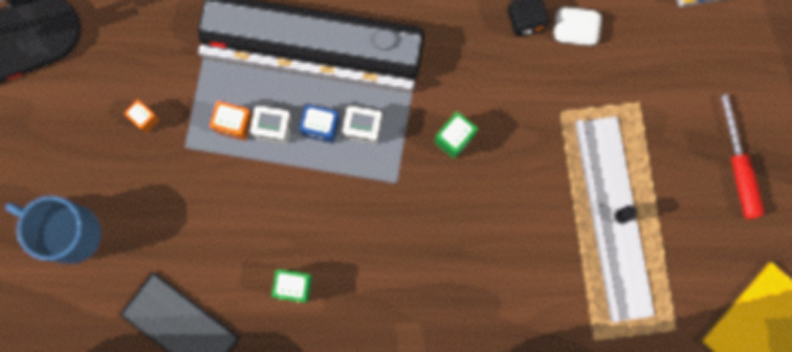

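View pics/scenec.png

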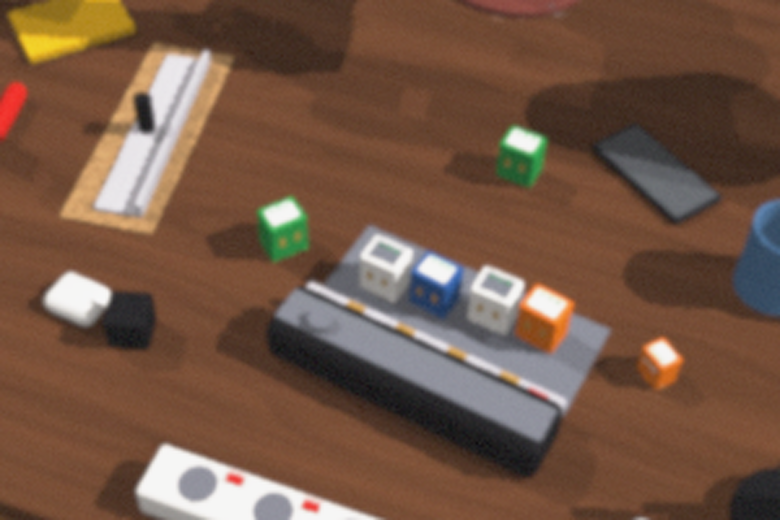

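The top view shows the dock at crop (200–420, 0–85). In front of it, right to left, stand white 1 (362,122), blue 2 (320,122), white 3 (270,122) and orange 4 (230,118). The ruler's post is near (625,213), its rim faces the dock side, and the green and small orange blocks are decoys. The scene view agrees.

```bash
cat >> h.py <<'E'
def delta(pos,xaxis_yaw):
    "shift/turn in tool axes to reach pos with tool z down and tool x at world yaw"
    o=ctrl.get_obs(); A=R.from_rotvec(o['tool_rot']); c,s=np.cos(xaxis_yaw),np.sin(xaxis_yaw)
    B=R.from_matrix(np.array([[c,s,0],[s,-c,0],[0,0,-1]]))
    return A.inv().apply(np.array(pos)-o['tool_pos']).round(4),(A.inv()*B).as_rotvec().round(4)
E
python3 - <<'E'
from h import *
p,T=cam("top")
print(ray2z(p,T,[[377.3,244.5]],.058),ray2z(p,T,[[371.8,249]],.008))
f=lambda a:[[90+x/2.2,150+y/2.2] for x,y in a]
print('bar',ray2z(p,T,f([(198,50),(412,85)]),.034).round(3).tolist())
print('packs top',ray2z(p,T,f([(362,122),(320,122),(270,122),(230,118)]),.052).round(3).tolist())
print('rim',ray2z(p,T,f([(578,122),(610,320)]),.02).round(3).tolist())
o=ctrl.get_obs(); print(R.from_rotvec(o['tool_rot']).as_matrix().round(3).tolist(), o['contact_force'])
print(np.round(ctrl.camera_params('wrist')['tool_from_camera'],3).tolist())
x=R.from_rotvec(o['tool_rot']).as_matrix()[:,0]; y=np.arctan2(x[1],x[0]); print(y)
print(delta([.5,-.28,.35],y),delta([.55,.08,.40],y))
E
```

```text
[[ 0.47970195 -0.32364366  0.058     ]] [[ 0.47183916 -0.31836533  0.008     ]]
bar [[0.687, 0.249, 0.034], [0.643, -0.038, 0.034]]
packs top [[0.589, 0.027, 0.052], [0.588, 0.082, 0.052], [0.587, 0.147, 0.052], [0.592, 0.2, 0.052]]
rim [[0.599, -0.262, 0.02], [0.337, -0.3, 0.02]]
[[0.963, 0.27, -0.0], [0.27, -0.963, -0.0], [-0.0, 0.0, -1.0]] [ 0.31384597 -0.50164789 -0.69981151]
[[0.0, -0.948, -0.319, 0.082], [1.0, 0.0, -0.001, -0.0], [0.001, -0.319, 0.948, -0.134], [0.0, 0.0, 0.0, 1.0]]
0.2738147248175912
(array([ 0.4057, -0.2202, -0.1107]), array([0.0001, 0.    , 0.    ])) (array([ 0.5512, -0.5533, -0.1607]), array([0.0001, 0.    , 0.    ]))
```

Units first: shifts go in shares of 75 cm and turns go in shares of pi rad. So 0.67 m / 0.75 = 0.8933, -0.572 m / 0.75 = -0.7627.

```bash
echo '{"jaw":[0.085,0.085,0.085,0.085,0.085,0.085,0.085,0.085,0.085,0.085,0.085,0.085,0.085,0.085,0.085,0.085,0.085,0.085,0.085,0.085],"dx":[0.8933,0.8933,0.8933,0.8933,0.8933,0.8933,0.8933,0.8933,0.8933,0.8933,0.8933,0.8933,0.8933,0.8933,0.8933,0.8933,0.8933,0.8933,0.8933,0.8933],"dy":[-0.7627,-0.7627,-0.7627,-0.7627,-0.7627,-0.7627,-0.7627,-0.7627,-0.7627,-0.7627,-0.7627,-0.7627,-0.7627,-0.7627,-0.7627,-0.7627,-0.7627,-0.7627,-0.7627,-0.7627],"dz":[-0.148,-0.148,-0.148,-0.148,-0.148,-0.148,-0.148,-0.148,-0.148,-0.148,-0.148,-0.148,-0.148,-0.148,-0.148,-0.148,-0.148,-0.148,-0.148,-0.148],"ax":[0,0,0,0,0,0,0,0,0,0,0,0,0,0,0,0,0,0,0,0],"ay":[0,0,0,0,0,0,0,0,0,0,0,0,0,0,0,0,0,0,0,0],"az":[0,0,0,0,0,0,0,0,0,0,0,0,0,0,0,0,0,0,0,0]}' > next.json && python3 -m jog next.json 100
python3 - <<'E'
from h import *
o=ctrl.get_obs(); print(o['q'],o['tool_pos'])
p,T=cam('wrist'); im=ctrl.get_image('wrist'); cv2.imwrite('pics/w1.png',im[:,:,::-1]); np.savez('w1.npz',T=T,**{k:p[k] for k in('fx','fy','cx','cy','k1')})
for t in("dock","stop_forward","pack_1"):
    for d in ctrl.tip_of('wrist',t): print(t,round(d['p'],2),np.round(d['xy'],1),ray2z(p,T,d['xy'],.02 if t[0]=='s' else 0).round(4)[0])
for d in ctrl.cut_out('wrist','pack_1'): print(d['p'],d['extent'])
E
```

```text
t: 2.37
tool_pos: [0.63, 0.0873, 0.3439]
tool_rot: [3.112, 0.429, 0.001]
contact_force: [1.3, -0.6, -0.7]
opening: 0.085
grip_force: 0.0
[ 2.07364320e-02  3.78756048e-02  1.45629824e+00 -1.17790556e-04
  1.64697574e+00  1.31734565e+00] [0.63002902 0.08725049 0.34386135]
stop_forward 0.6 [253.8 151.8] [0.6382 0.1218 0.02  ]
stop_forward 0.45 [462.6 140.2] [ 0.7438 -0.18    0.02  ]
stop_forward 0.31 [199.5 165. ] [0.5963 0.1972 0.02  ]
pack_1 0.98 [220.1 287. ] [0.3786 0.1205 0.    ]
pack_1 0.97 [270.2 185. ] [0.5902 0.083  0.    ]
pack_1 0.93 [121.4 142.2] [0.5942 0.3293 0.    ]
pack_1 0.8 [233.4 177.2] [0.5866 0.1439 0.    ]
pack_1 0.78 [197.6 165. ] [0.5906 0.204  0.    ]
pack_1 0.74 [369.1 220.3] [ 0.5764 -0.0959  0.    ]
pack_1 0.64 [301.9 191.4] [0.5939 0.03   0.    ]
0.92 [250.8, 171.4, 291.0, 208.3]
0.89 [355.8, 207.7, 398.0, 245.4]
0.85 [200.8, 280.7, 234.2, 319.0]
0.7 [103.8, 128.1, 137.9, 156.5]
0.63 [288.4, 180.0, 321.3, 217.3]
0.58 [210.8, 161.8, 248.3, 201.2]
0.58 [173.7, 150.6, 215.2, 186.2]
0.45 [96.6, 258.9, 149.4, 307.5]
```

View pics/w1.png

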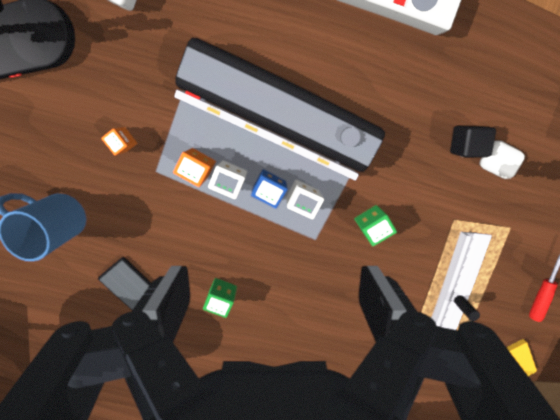

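The wrist view shows the packs at pixels (306,201), (268,190), (227,180) and (193,167). The bar runs from (177,95) to (357,177), and the rear corners of the housing are at (193,39) and (384,133).

```bash
python3 - <<'E'
from h import *
d=np.load('w1.npz'); p={k:float(d[k]) for k in('fx','fy','cx','cy','k1')}; T=d['T']
A=ray2z(p,T,[[193,39],[384,133],[361,171]],.05); print('house',A.round(4).tolist(),np.linalg.norm(A[1]-A[0]))
B=ray2z(p,T,[[176,93],[358,178]],.034); print('bar',B.round(4).tolist(),np.linalg.norm(B[1]-B[0]))
im=cv2.imread('pics/w1.png')
v=(A[0]-A[1])[:2]; v/=np.linalg.norm(v); x=np.array([v[1],-v[0]]); m=(A[0]+A[1])[:2]/2; O=m-.106*x
v2=(B[0]-B[1])[:2]; print('yaw house',np.arctan2(x[1],x[0]),'bar',np.arctan2(-v2[0],v2[1]),'O',O)
print('bar setting', ((B[:,:2]-O)@x), ((B[:,:2]-O)@v))
for c in [(.594,.030),(.590,.083),(.587,.144),(.591,.204)]: print((np.array(c)-O)@x,(np.array(c)-O)@v)
# verification overlay
yaw=np.arctan2(x[1],x[0])
for P,col in (([[.106,-.15,.05],[.106,.15,.05],[.036,.15,.05],[.036,-.15,.05]],(0,0,255)),([[0,-.145,.004],[0,.145,.004],[-.1,.145,0],[-.1,-.145,0]],(0,255,0))):
    W=[[*(O+a*x+b*v),z] for a,b,z in P]; cv2.polylines(im,[proj(p,T,np.array(W)).round().astype(int)],True,col,1)
cv2.imwrite('pics/w1o.png',cv2.resize(im[20:260,90:430],None,fx=2.3,fy=2.3,interpolation=cv2.INTER_CUBIC))
o=ctrl.get_obs(); xa=R.from_rotvec(o['tool_rot']).as_matrix()[:,0]; y=np.arctan2(xa[1],xa[0])
print(delta([.49,-.28,.25],y))
E
```

```text
house [[0.7626, 0.2333, 0.05], [0.718, -0.0471, 0.05], [0.6584, -0.035, 0.05]] 0.28399838327552257
bar [[0.6908, 0.247, 0.034], [0.6452, -0.0398, 0.034]] 0.2904492580894073
yaw house -0.15751923094345088 bar -0.1576608842980171 O [0.63562021 0.10972331]
bar setting [0.03295585 0.03291471] [ 0.14427854 -0.14617072]
-0.028598843664625433 -0.08526519662077103
-0.04086335927952013 -0.03354883889198269
-0.053395204505497576 0.02622534328755152
-0.058856844757573495 0.0861099864421776
(array([-0.2327,  0.3138,  0.0934]), array([0.0002, 0.0008, 0.    ]))
```

View pics/w1o.png

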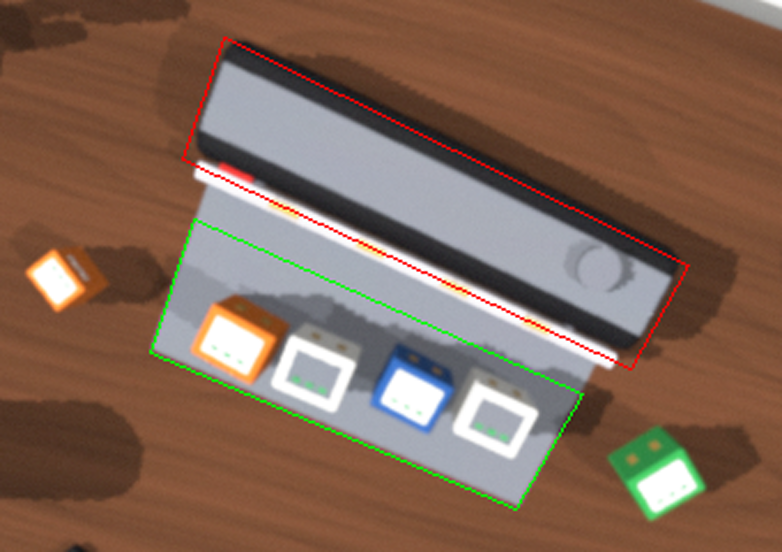

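The overlay fits the bar's direction (yaw -0.157) and length (290 mm). The rear housing edge is bevelled, so the true origin lies about 8 mm further back, and the bar setting will have to be felt. Next I go over the ruler.

```bash
python3 -c "
from h import *
print(delta([.476,-.32,.2],1.715))"
```

```text
(array([-0.2569,  0.3485,  0.1434]), array([-4.0000e-04,  9.0000e-04, -1.4408e+00]))
```

To row units: 0.3485 m / 0.75 = 0.4647, -0.257 m / 0.75 = -0.3427, -1.44 rad / 3.1416 = -0.4584.

```bash
echo '{"jaw":[0.085,0.085,0.085,0.085,0.085,0.085,0.085,0.085,0.085,0.085,0.085,0.085,0.085,0.085,0.085],"dx":[-0.3427,-0.3427,-0.3427,-0.3427,-0.3427,-0.3427,-0.3427,-0.3427,-0.3427,-0.3427,-0.3427,-0.3427,-0.3427,-0.3427,-0.3427],"dy":[0.4647,0.4647,0.4647,0.4647,0.4647,0.4647,0.4647,0.4647,0.4647,0.4647,0.4647,0.4647,0.4647,0.4647,0.4647],"dz":[0.1907,0.1907,0.1907,0.1907,0.1907,0.1907,0.1907,0.1907,0.1907,0.1907,0.1907,0.1907,0.1907,0.1907,0.1907],"ax":[0,0,0,0,0,0,0,0,0,0,0,0,0,0,0],"ay":[0,0,0,0,0,0,0,0,0,0,0,0,0,0,0],"az":[-0.4584,-0.4584,-0.4584,-0.4584,-0.4584,-0.4584,-0.4584,-0.4584,-0.4584,-0.4584,-0.4584,-0.4584,-0.4584,-0.4584,-0.4584]}' > next.json && python3 -m jog next.json 100
python3 - <<'E'
from h import *
o=ctrl.get_obs(); print(o['q'],o['tool_pos'])
p,T=cam('wrist'); im=ctrl.get_image('wrist'); cv2.imwrite('pics/w2.png',im[:,:,::-1]); np.savez('w2.npz',T=T,**{k:p[k] for k in('fx','fy','cx','cy','k1')})
for t,z in(("ruler",.003),("ruler_edge",.013),("mat",0)):
    for d in ctrl.tip_of('wrist',t): print(t,round(d['p'],2),np.round(d['xy'],1),ray2z(p,T,d['xy'],z).round(4)[0])
E
```

```text
t: 3.87
tool_pos: [0.4756, -0.3199, 0.2011]
tool_rot: [2.06, 2.371, 0.001]
contact_force: [-0.1, -0.1, 0.4]
opening: 0.0853
grip_force: 0.0
[-7.22077328e-01 -4.41692105e-02  1.77451653e+00  4.62738009e-04
  1.41049541e+00 -8.62190896e-01] [ 0.4756148  -0.31985636  0.20110194]
ruler 0.73 [274.8 184.6] [ 0.4762 -0.3209  0.003 ]
ruler_edge 0.82 [272.3 152. ] [ 0.4682 -0.2835  0.013 ]
ruler_edge 0.46 [533.5 110.8] [ 0.7392 -0.1976  0.013 ]
ruler_edge 0.41 [149.7 301.4] [ 0.3387 -0.4926  0.013 ]
mat 0.21 [532.8 109.3] [ 0.7489 -0.1945  0.    ]
```

View pics/w2.png

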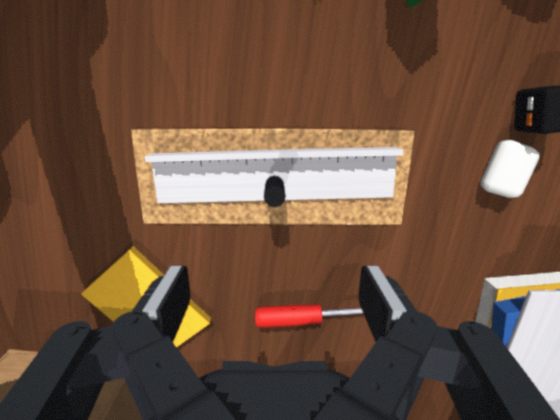

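The wrist view shows the post's base at (274,184) and its top at (275,196). The rim runs (147,158)–(403,152), and the mat's corners are at (133,130), (413,130), (403,223) and (144,223).

```bash
python3 - <<'E'
from h import *
d=np.load('w2.npz'); p={k:float(d[k]) for k in('fx','fy','cx','cy','k1')}; T=d['T']
im=cv2.imread('pics/w2.png'); g=cv2.cvtColor(im,cv2.COLOR_BGR2GRAY); m=(g[170:225,255:295]<60)
n,l,s,c=cv2.connectedComponentsWithStats(m.astype(np.uint8)); i=1+s[1:,4].argmax(); x,y,w,h=s[i,:4]; x+=255;y+=170; print('post box',x,y,w,h)
print('post top c',ray2z(p,T,[[x+w/2,y+h-w/2]],.058),'base c',ray2z(p,T,[[x+w/2-.5,y+w/2*.7]],.008))
A=ray2z(p,T,[[147,155],[403,149]],.023); v=A[1]-A[0]; print('rim',A.round(4).tolist(),np.linalg.norm(v),'ruler x yaw',np.arctan2(v[0],-v[1])+0)
B=ray2z(p,T,[[133,130],[413,130],[403,223],[144,223]],.003); print(B.round(4).tolist(),'matc',B.mean(0))
for a,b in((0,1),(3,2)): v=B[b]-B[a]; print(np.linalg.norm(v),np.arctan2(v[1],v[0])+np.pi/2)
v=A[1]-A[0]; yaw=np.arctan2(v[1],v[0])+np.pi/2; print('ruler yaw',yaw); n=np.array([np.cos(yaw),np.sin(yaw)]); print('axis from rim mid', A.mean(0)[:2]-.036*n)
print(delta([.476,-.322,.024],yaw))
E
```

```text
post box 265 177 19 30
post top c [[ 0.47559927 -0.31988359  0.058     ]] base c [[ 0.47497846 -0.31873179  0.008     ]]
rim [[0.3389, -0.3028, 0.023], [0.6018, -0.2594, 0.023]] 0.2664883259509051 ruler x yaw 1.7342701626597106
[[0.315, -0.2816, 0.003], [0.6163, -0.2391, 0.003], [0.6346, -0.3459, 0.003], [0.328, -0.3891, 0.003]] matc [ 0.47346244 -0.31395119  0.003     ]
0.304264653326163 1.7107526641392794
0.3096688665402726 1.7107500344969544
ruler yaw 1.7342701626597106
axis from rim mid [ 0.4762242  -0.31664599]
(array([-0.0026, -0.0012,  0.1773]), array([ 0.001 ,  0.0009, -0.0197]))
```

To row units: 0.175 m / 0.75 = 0.2333, -0.02 rad / 3.1416 = -0.0064.

```bash
echo '{"jaw":[0.085,0.085,0.085,0.085,0.085,0.085,0,0,0,0,0,0,0,0,0,0],"dx":[0,0,0,0,0,0,0,0,0,0,0,0,0,0,0,0],"dy":[0,0,0,0,0,0,0,0,0,0,0,0,0,0,0,0],"dz":[0.2333,0.2333,0.2333,0.2333,0.2333,0.2333,0.2333,0.2333,0.2333,0.2333,0.2333,0.2333,0.2333,0.2333,0.2333,0.2333],"ax":[0,0,0,0,0,0,0,0,0,0,0,0,0,0,0,0],"ay":[0,0,0,0,0,0,0,0,0,0,0,0,0,0,0,0],"az":[-0.0064,-0.0064,-0.0064,-0.0064,-0.0064,-0.0064,-0.0064,-0.0064,-0.0064,-0.0064,-0.0064,-0.0064,-0.0064,-0.0064,-0.0064,-0.0064]}' > next.json && python3 -m jog next.json 115
```

```text
t: 5.4
tool_pos: [0.4771, -0.3208, 0.0277]
tool_rot: [2.031, 2.393, -0.0]
contact_force: [-1.6, 0.3, 6.7]
opening: 0.0197
grip_force: 112.0
```

To row units: -0.12 m / 0.75 = -0.16, -0.08 m / 0.75 = -0.1067.

```bash
echo '{"jaw":[0,0,0,0,0,0],"dx":[0,0,0,0,0,0],"dy":[0,0,0,0,0,0],"dz":[-0.0533,-0.1067,-0.16,-0.16,-0.16,-0.16],"ax":[0,0,0,0,0,0],"ay":[0,0,0,0,0,0],"az":[0,0,0,0,0,0]}' > next.json && python3 -m jog next.json; python3 - <<'E'
from h import *
print(ctrl.get_obs()['tool_pos']); print(delta([.4973,.1317,.15],-.1575))
p,T=cam('wrist'); im=ctrl.get_image('wrist'); cv2.imwrite('pics/w3.png',im[:,:,::-1])
E
```

```text
t: 5.9
tool_pos: [0.4754, -0.3194, 0.1447]
tool_rot: [-2.032, -2.394, -0.0]
contact_force: [0.1, 0.2, -3.5]
opening: 0.0194
grip_force: 113.1
[ 0.4754464  -0.3193775   0.14465168]
(array([ 0.4416,  0.0947, -0.005 ]), array([-1.5000e-03,  1.0000e-04,  1.8912e+00]))
```

View pics/w3.png

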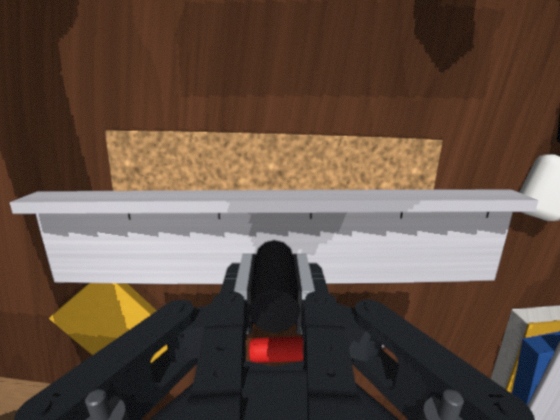

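The ruler hangs level and square to the tool, with its rim horizontal at row ~200. Now I carry it to the start position.

To row units: 0.442 m / 0.75 = 0.5893, 0.095 m / 0.75 = 0.1267, 1.891 rad / 3.1416 = 0.6019.

```bash
echo '{"jaw":[0,0,0,0,0,0,0,0,0,0,0,0,0,0,0,0,0,0],"dx":[0.5893,0.5893,0.5893,0.5893,0.5893,0.5893,0.5893,0.5893,0.5893,0.5893,0.5893,0.5893,0.5893,0.5893,0.5893,0.5893,0.5893,0.5893],"dy":[0.1267,0.1267,0.1267,0.1267,0.1267,0.1267,0.1267,0.1267,0.1267,0.1267,0.1267,0.1267,0.1267,0.1267,0.1267,0.1267,0.1267,0.1267],"dz":[-0.0133,-0.0133,-0.0133,-0.0133,-0.0133,-0.0133,-0.0133,-0.0133,-0.0133,-0.0133,-0.0133,-0.0133,-0.0133,-0.0133,-0.0133,-0.0133,-0.0133,-0.0133],"ax":[0,0,0,0,0,0,0,0,0,0,0,0,0,0,0,0,0,0],"ay":[0,0,0,0,0,0,0,0,0,0,0,0,0,0,0,0,0,0],"az":[0.6019,0.6019,0.6019,0.6019,0.6019,0.6019,0.6019,0.6019,0.6019,0.6019,0.6019,0.6019,0.6019,0.6019,0.6019,0.6019,0.6019,0.6019]}' > next.json && python3 -m jog next.json; python3 - <<'E'
from h import *
o=ctrl.get_obs();print(o['q'],o['contact_force']); print(delta([.4973,.1317,.029],-.1575))
p,T=cam('wrist'); im=ctrl.get_image('wrist'); cv2.imwrite('pics/w4.png',im[:,:,::-1])
E
```

```text
t: 7.45
tool_pos: [0.4966, 0.1316, 0.1531]
tool_rot: [3.131, -0.244, -0.007]
contact_force: [0.5, 0.6, -1.9]
opening: 0.0201
grip_force: 113.3
[ 1.14015894e-01 -1.43982497e-01  1.95030401e+00  7.93939888e-05
  1.33957016e+00  1.84008735e+00] [ 0.46809702  0.64310706 -1.89641003]
(array([ 0.0012, -0.0004,  0.1241]), array([0.0011, 0.0042, 0.0022]))
```

View pics/w4.png

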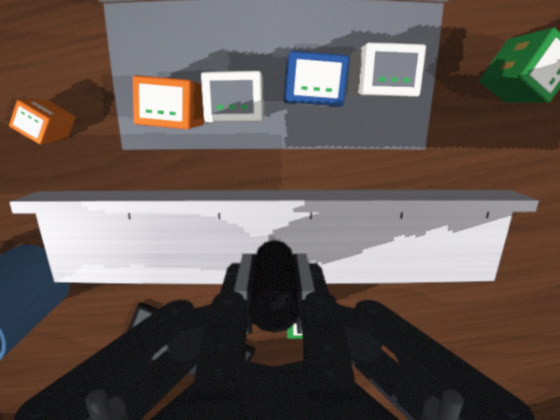

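To row units: 0.123 m / 0.75 = 0.164, 0.11 m / 0.75 = 0.1467.

```bash
echo '{"jaw":[0,0,0,0,0,0,0,0],"dx":[0,0,0,0,0,0,0,0],"dy":[0,0,0,0,0,0,0,0],"dz":[0.0533,0.1067,0.1467,0.164,0.164,0.164,0.164,0.164],"ax":[0,0,0,0,0,0,0,0],"ay":[0,0,0,0,0,0,0,0],"az":[0,0,0,0,0,0,0,0]}' > next.json && python3 -m jog next.json; python3 - <<'E'
from h import *
o=ctrl.get_obs();print(o['contact_force'],o['tool_pos'],o['wrist_torque']); print(delta([.4973,.1317,.029],-.1575))
E
```

```text
t: 8.17
tool_pos: [0.4998, 0.1319, 0.0346]
tool_rot: [-3.131, 0.246, -0.006]
contact_force: [-0.0, -0.5, -1.8]
opening: 0.0196
grip_force: 113.5
[-0.02471842 -0.45926689 -1.76713099] [0.49977123 0.13188065 0.03459728] [-0.032874   -0.00728556 -0.02671574]
(array([-0.0024,  0.0006,  0.0056]), array([-0.001 , -0.0037,  0.0009]))
```

To row units: 0.015 m / 0.75 = 0.02, 0.004 m / 0.75 = 0.0053, 0.001 rad / 3.1416 = 0.0003.

```bash
echo '{"jaw":[0,0,0,0,0,0,0,0],"dx":[0,0,0.0053,0.0107,0.016,0.02,0.02,0.02],"dy":[0,0,0,0,0,0,0,0],"dz":[0.008,0.008,0.008,0.008,0.008,0.008,0.008,0.008],"ax":[0,0,0,0,0,0,0,0],"ay":[0,0,0,0,0,0,0,0],"az":[0.0003,0.0003,0.0003,0.0003,0.0003,0.0003,0.0003,0.0003]}' > next.json && python3 -m jog next.json; python3 - <<'E'
from h import *
o=ctrl.get_obs();print(o['contact_force'],o['tool_pos'],o['wrist_torque']); print(delta([.4973,.1317,.029],-.1575))
E
```

```text
t: 8.83
tool_pos: [0.5132, 0.1293, 0.0265]
tool_rot: [-3.132, 0.249, 0.0]
contact_force: [-0.6, 1.0, -2.2]
opening: 0.0199
grip_force: 113.5
[-0.55990825  1.03101192 -2.23360023] [0.51315511 0.12930087 0.02653298] [ 0.00902486  0.06220608 -0.01025143]
(array([-0.016 ,  0.0001, -0.0025]), array([-0.    ,  0.    , -0.0009]))
```

To row units: 0.04 m / 0.75 = 0.0533, -0.0015 m / 0.75 = -0.002.

```bash
echo '{"jaw":[0,0,0,0,0,0,0,0,0,0,0,0,0,0,0,0,0,0,0,0],"dx":[0.0027,0.0053,0.008,0.0107,0.0133,0.016,0.0187,0.0213,0.024,0.0267,0.0293,0.032,0.0347,0.0373,0.04,0.0427,0.0453,0.048,0.0507,0.0533],"dy":[0,0,0,0,0,0,0,0,0,0,0,0,0,0,0,0,0,0,0,0],"dz":[-0.002,-0.002,-0.002,-0.002,-0.002,-0.002,-0.002,-0.002,-0.002,-0.002,-0.002,-0.002,-0.002,-0.002,-0.002,-0.002,-0.002,-0.002,-0.002,-0.002],"ax":[0,0,0,0,0,0,0,0,0,0,0,0,0,0,0,0,0,0,0,0],"ay":[0,0,0,0,0,0,0,0,0,0,0,0,0,0,0,0,0,0,0,0],"az":[0,0,0,0,0,0,0,0,0,0,0,0,0,0,0,0,0,0,0,0]}' > next.json && python3 -m jog next.json; python3 - <<'E'
from h import *
o=ctrl.get_obs();print(o['contact_force'],o['tool_pos'],o['wrist_torque']); print(delta([.4973,.1317,.029],-.1575))
p,T=cam('wrist'); im=ctrl.get_image('wrist'); cv2.imwrite('pics/w5.png',im[:,:,::-1])
E
```

```text
t: 10.5
tool_pos: [0.5521, 0.1231, 0.0278]
tool_rot: [-3.132, 0.249, 0.002]
contact_force: [-4.8, 0.8, -1.7]
opening: 0.02
grip_force: 113.4
[-4.84841667  0.78359573 -1.65240749] [0.5520661  0.1231046  0.02777204] [ 0.10507381  0.74571666 -0.05064584]
(array([-0.0554,  0.0002, -0.0012]), array([-0.    ,  0.0012, -0.001 ]))
```

View pics/w5.png

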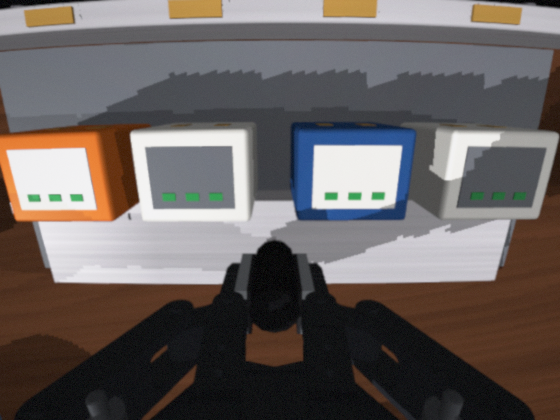

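All four packs now lie along the rim in line, with the bar still ahead at rows 20–45. I push on.

To row units: 0.028 m / 0.75 = 0.0373, 0.027 m / 0.75 = 0.036.

```bash
echo '{"jaw":[0,0,0,0,0,0,0,0,0,0,0,0,0,0,0],"dx":[0.0027,0.0053,0.008,0.0107,0.0133,0.016,0.0187,0.0213,0.024,0.0267,0.0293,0.032,0.0347,0.036,0.0373],"dy":[0,0,0,0,0,0,0,0,0,0,0,0,0,0,0],"dz":[0,0,0,0,0,0,0,0,0,0,0,0,0,0,0],"ax":[0,0,0,0,0,0,0,0,0,0,0,0,0,0,0],"ay":[0,0,0,0,0,0,0,0,0,0,0,0,0,0,0],"az":[0,0,0,0,0,0,0,0,0,0,0,0,0,0,0]}' > next.json && python3 -m jog next.json; python3 - <<'E'
from h import *
o=ctrl.get_obs();print(o['contact_force'],o['tool_pos'],o['wrist_torque']); print(delta([.4973,.1317,.029],-.1575))
E
```

```text
t: 11.8
tool_pos: [0.5802, 0.1186, 0.028]
tool_rot: [-3.132, 0.248, 0.0]
contact_force: [-3.4, 0.5, -3.1]
opening: 0.0196
grip_force: 113.1
[-3.35982562  0.45972829 -3.09402542] [0.58015038 0.11859552 0.02798238] [0.13948576 0.74074191 0.01787208]
(array([-0.0839,  0.0001, -0.001 ]), array([ 0.    ,  0.0001, -0.0008]))
```

To row units: 0.006 m / 0.75 = 0.008, 0.005 m / 0.75 = 0.0067.

```bash
echo '{"jaw":[0,0,0,0,0,0],"dx":[0.0013,0.0027,0.004,0.0053,0.0067,0.008],"dy":[0,0,0,0,0,0],"dz":[0,0,0,0,0,0],"ax":[0,0,0,0,0,0],"ay":[0,0,0,0,0,0],"az":[0,0,0,0,0,0]}' > next.json && python3 -m jog next.json; python3 - <<'E'
from h import *
o=ctrl.get_obs();print(o['contact_force'],o['tool_pos'],o['wrist_torque'])
p,T=cam('wrist'); im=ctrl.get_image('wrist'); cv2.imwrite('pics/w6.png',im[:,:,::-1])
E
```

```text
t: 12.3
tool_pos: [0.586, 0.1177, 0.028]
tool_rot: [-3.132, 0.248, 0.0]
contact_force: [-3.4, 0.5, -4.3]
opening: 0.0191
grip_force: 113.1
[-3.37664448  0.52903658 -4.28624524] [0.58599691 0.11769651 0.02795712] [ 0.07244484  0.67441499 -0.06208716]
```

View pics/w6.png

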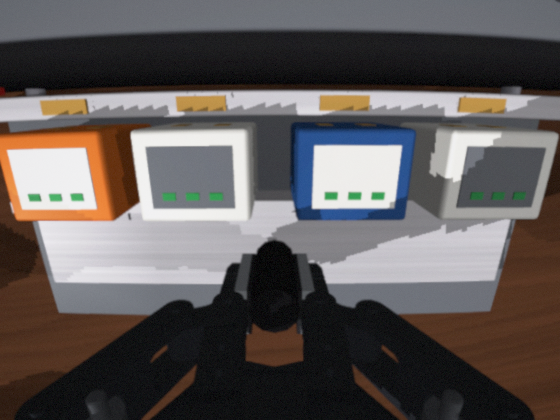

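The bar's front edge (row ~115) is now just ahead of the packs' tops (row 125). From here I feel for it.

To row units: 0.004 m / 0.75 = 0.0053, 0.003 m / 0.75 = 0.004.

```bash
echo '{"jaw":[0,0,0,0],"dx":[0.0013,0.0027,0.004,0.0053],"dy":[0,0,0,0],"dz":[0,0,0,0],"ax":[0,0,0,0],"ay":[0,0,0,0],"az":[0,0,0,0]}' > next.json && python3 -m jog next.json; python3 - <<'E'
from h import *
o=ctrl.get_obs();print(o['contact_force'],o['tool_pos'],o['wrist_torque'])
d=ctrl.camera_params('wrist'); p,T=cam('wrist')
print(ray2z(p,T,[[280,115]],.034))
E
```

```text
t: 12.68
tool_pos: [0.5899, 0.1171, 0.0281]
tool_rot: [-3.132, 0.248, 0.0]
contact_force: [-7.5, 1.1, -0.1]
opening: 0.0196
grip_force: 113.2
[-7.51060442  1.14964181 -0.09101673] [0.5898907  0.11713539 0.02805262] [0.28619371 1.4857139  0.05534665]
[[0.66694558 0.10245557 0.034     ]]
```

To row units: 0.0003 m / 0.75 = 0.0004.

```bash
echo '{"jaw":[0,0],"dx":[0.0004,0.0004],"dy":[0,0],"dz":[0,0],"ax":[0,0],"ay":[0,0],"az":[0,0]}' > next.json && python3 -m jog next.json; python3 - <<'E'
from h import *
o=ctrl.get_obs();print(o['contact_force'],o['tool_pos'],o['wrist_torque'])
E
```

```text
t: 12.85
tool_pos: [0.5899, 0.1171, 0.0281]
tool_rot: [-3.132, 0.248, 0.002]
contact_force: [-5.9, 1.5, -2.2]
opening: 0.0198
grip_force: 113.3
[-5.94459224  1.48485498 -2.17957988] [0.58987104 0.11710943 0.02805076] [0.16634757 0.94035557 0.00586673]
```

To row units: 0.0008 m / 0.75 = 0.0011.

```bash
cat >> h.py <<'E'
def avg(n=6):
    F=[];M=[]
    for _ in range(n): ctrl.get_image('wrist'); o=ctrl.get_obs(); F.append(o['contact_force']); M.append(o['wrist_torque'])
    F=np.mean(F,0);M=np.mean(M,0); c,s=np.cos(-.157),np.sin(-.157)
    print('Fx %.2f Fy %.2f Fz %.2f My %.3f Mx %.3f Mz %.3f'%(F[0]*c+F[1]*s,-F[0]*s+F[1]*c,F[2],-M[0]*s+M[1]*c,M[0]*c+M[1]*s,M[2]),o['tool_pos'].round(4),o['t'],np.linalg.norm(o['tool_pos'][:2]-[.4973,.1317]))
E
python3 -c "
from h import *; avg()"
echo '{"jaw":[0,0],"dx":[0.0011,0.0011],"dy":[0,0],"dz":[0,0],"ax":[0,0],"ay":[0,0],"az":[0,0]}' > next.json && python3 -m jog next.json >/dev/null; python3 -c "
from h import *; avg()"
```

```text
Fx -5.44 Fy -0.10 Fz -1.46 My 0.950 Mx 0.013 Mz 0.001 [0.5899 0.1171 0.0281] 13.15 0.0937266298369131
Fx -8.88 Fy -0.50 Fz 0.95 My 1.384 Mx -0.032 Mz -0.029 [0.5899 0.1171 0.028 ] 13.6167 0.09371699156137725
```

To row units: 0.0012 m / 0.75 = 0.0016, 0.0006 m / 0.75 = 0.0008.

```bash
echo '{"jaw":[0,0,0],"dx":[0.0008,0.0016,0.0016],"dy":[0,0,0],"dz":[0,0,0],"ax":[0,0,0],"ay":[0,0,0],"az":[0,0,0]}' > next.json && python3 -m jog next.json >/dev/null; python3 -c "
from h import *; avg()
im=ctrl.get_image('wrist')[:,:,::-1]; cv2.imwrite('pics/w7.png',cv2.resize(im[80:230],None,fx=1.42,fy=1.42))"
```

```text
Fx -12.99 Fy -0.51 Fz 4.66 My 2.009 Mx -0.103 Mz -0.067 [0.5899 0.1171 0.028 ] 14.1667 0.09376134143850436
```

View pics/w7.png

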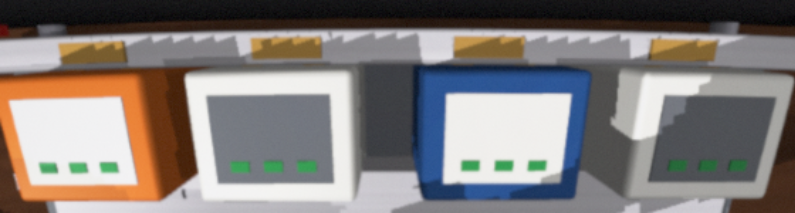

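To row units: 0.0005 m / 0.75 = 0.0007, 0.0003 m / 0.75 = 0.0004, 0.002 rad / 3.1416 = 0.0006.

```bash
echo '{"jaw":[0,0,0,0],"dx":[0.0004,0.0007,0.0007,0.0007],"dy":[0,0,0,0],"dz":[0,0,0,0],"ax":[0,0,0,0],"ay":[0,0,0,0],"az":[0.0006,0.0006,0.0006,0.0006]}' > next.json && python3 -m jog next.json >/dev/null; python3 -c "
from h import *; avg()"
```

```text
Fx -14.02 Fy -0.98 Fz 5.51 My 2.237 Mx -0.108 Mz 0.012 [0.5899 0.1171 0.0279] 14.85 0.09375169724911192
```

Units first: shifts go in shares of 75 cm and turns go in shares of pi rad. So 0.0004 m / 0.75 = 0.0005, -0.001 rad / 3.1416 = -0.0003.

```bash
echo '{"jaw":[0,0,0,0,0,0,0],"dx":[0.0005,0.0005,0.0005,0.0005,0.0005,0.0005,0.0005],"dy":[0,0,0,0,0,0,0],"dz":[0,0,0,0,0,0,0],"ax":[0,0,0,0,0,0,0],"ay":[0,0,0,0,0,0,0],"az":[0,0,0,0.0003,0,-0.0003,-0.0003]}' > next.json && python3 -m jog next.json >/dev/null; python3 -c "
from h import *; avg(3)"
echo '{"jaw":[0,0,0,0,0,0],"dx":[-0.0027,-0.0053,-0.008,-0.0133,-0.02,-0.02],"dy":[0,0,0,0,0,0],"dz":[0,0,0,0,0,0],"ax":[0,0,0,0,0,0],"ay":[0,0,0,0,0,0],"az":[0,0,0,0,0,0]}' > next.json && python3 -m jog next.json ; python3 -c "
from h import *
avg(2); p,T=cam('wrist'); im=ctrl.get_image('wrist')[:,:,::-1]; cv2.imwrite('pics/w8.png',im)"
```

```text
Fx -15.39 Fy -0.64 Fz 6.67 My 2.388 Mx -0.096 Mz -0.054 [0.59   0.1172 0.0278] 15.5833 0.0937970260504788
t: 16.08
tool_pos: [0.5779, 0.119, 0.0283]
tool_rot: [-3.132, 0.25, -0.001]
contact_force: [-0.2, -0.8, -2.5]
opening: 0.0195
grip_force: 113.3
Fx -0.96 Fy 0.43 Fz -2.45 My 0.006 Mx 0.035 Mz -0.009 [0.5784 0.119  0.0282] 16.1833 0.08208101119163137
```

View pics/w8.png

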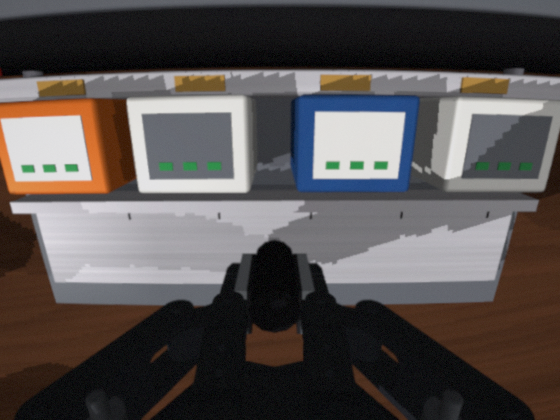

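The packs stand in line against the bar (back tops at row ~97), and the ruler is clear. I back off, lift and return to the mat.

To row units: -0.12 m / 0.75 = -0.16, -0.09 m / 0.75 = -0.12.

```bash
echo '{"jaw":[0,0,0,0,0,0,0,0],"dx":[-0.0267,-0.0667,-0.0933,-0.0933,-0.0933,-0.0933,-0.0933,-0.0933],"dy":[0,0,0,0,0,0,0,0],"dz":[0,0,-0.0133,-0.0667,-0.12,-0.16,-0.16,-0.16],"ax":[0,0,0,0,0,0,0,0],"ay":[0,0,0,0,0,0,0,0],"az":[0,0,0,0,0,0,0,0]}' > next.json && python3 -m jog next.json; python3 - <<'E'
from h import *
print(delta([.4745,-.317,.14],1.711))
E
```

```text
t: 16.9
tool_pos: [0.5111, 0.1302, 0.1512]
tool_rot: [-3.13, 0.25, -0.01]
contact_force: [0.7, 0.1, -3.0]
opening: 0.0199
grip_force: 113.3
(array([0.0347, 0.4474, 0.0106]), array([ 0.0047, -0.0059, -1.8702]))
```

To row units: 0.447 m / 0.75 = 0.596, 0.035 m / 0.75 = 0.0467, -1.87 rad / 3.1416 = -0.5952.

```bash
echo '{"jaw":[0,0,0,0,0,0,0,0,0,0,0,0,0,0,0,0,0,0],"dx":[0.0467,0.0467,0.0467,0.0467,0.0467,0.0467,0.0467,0.0467,0.0467,0.0467,0.0467,0.0467,0.0467,0.0467,0.0467,0.0467,0.0467,0.0467],"dy":[0.596,0.596,0.596,0.596,0.596,0.596,0.596,0.596,0.596,0.596,0.596,0.596,0.596,0.596,0.596,0.596,0.596,0.596],"dz":[0.0133,0.0133,0.0133,0.0133,0.0133,0.0133,0.0133,0.0133,0.0133,0.0133,0.0133,0.0133,0.0133,0.0133,0.0133,0.0133,0.0133,0.0133],"ax":[0.0016,0.0016,0.0016,0.0016,0.0016,0.0016,0.0016,0.0016,0.0016,0.0016,0.0016,0.0016,0.0016,0.0016,0.0016,0.0016,0.0016,0.0016],"ay":[-0.0019,-0.0019,-0.0019,-0.0019,-0.0019,-0.0019,-0.0019,-0.0019,-0.0019,-0.0019,-0.0019,-0.0019,-0.0019,-0.0019,-0.0019,-0.0019,-0.0019,-0.0019],"az":[-0.5952,-0.5952,-0.5952,-0.5952,-0.5952,-0.5952,-0.5952,-0.5952,-0.5952,-0.5952,-0.5952,-0.5952,-0.5952,-0.5952,-0.5952,-0.5952,-0.5952,-0.5952]}' > next.json && python3 -m jog next.json; python3 - <<'E'
from h import *
ctrl.get_image('wrist');ctrl.get_image('wrist');print(ctrl.get_obs()['tool_pos'],delta([.4745,-.317,.029],1.711))
E
```

```text
t: 18.4
tool_pos: [0.4719, -0.3162, 0.1357]
tool_rot: [-2.059, -2.362, 0.008]
contact_force: [0.4, -1.1, -1.6]
opening: 0.0195
grip_force: 113.7
[ 0.47232216 -0.31639849  0.13665834] (array([-0.0011,  0.0029,  0.1076]), array([-0.008 , -0.0019, -0.0026]))
```

To row units: 0.107 m / 0.75 = 0.1427, 0.106 m / 0.75 = 0.1413, -0.005 rad / 3.1416 = -0.0016.

```bash
echo '{"jaw":[0,0,0,0,0,0,0,0],"dx":[0,0,0,0,0,0,0,0],"dy":[0.0027,0.0027,0.0027,0.0027,0.0027,0.0027,0.0027,0.0027],"dz":[0.0533,0.1067,0.1333,0.1387,0.1413,0.1427,0.1427,0.1427],"ax":[-0.0016,-0.0016,-0.0016,-0.0016,-0.0016,-0.0016,-0.0016,-0.0016],"ay":[0,0,0,0,0,0,0,0],"az":[0,0,0,0,0,0,0,0]}' > next.json && python3 -m jog next.json; python3 - <<'E'
from h import *
for i in range(3): ctrl.get_image('wrist'); o=ctrl.get_obs(); print(o['tool_pos'],o['contact_force'])
print(delta([.4745,-.317,.028],1.711))
E
```

```text
t: 19.17
tool_pos: [0.4754, -0.3177, 0.0332]
tool_rot: [2.059, 2.369, -0.002]
contact_force: [0.3, 0.9, -1.9]
opening: 0.0198
grip_force: 113.6
[ 0.47519955 -0.31759895  0.03300243] [-0.61161797  0.13990381 -3.16566779]
[ 0.47504075 -0.31741255  0.03272539] [-0.52866306  0.19092627 -2.73180643]
[ 0.47480609 -0.31723423  0.03236999] [ 0.08662161  0.95344584 -3.11597491]
(array([ 0.0003, -0.0003,  0.0044]), array([-0.0002,  0.0014, -0.0003]))
```

To row units: 0.0045 m / 0.75 = 0.006, 0.004 m / 0.75 = 0.0053.

```bash
echo '{"jaw":[0,0,0,0,0,0,0],"dx":[0,0,0,0,0,0,0],"dy":[0,0,0,0,0,0,0],"dz":[0.0013,0.0027,0.004,0.0053,0.006,0.006,0.006],"ax":[0,0,0,0,0,0,0],"ay":[0,0,0,0,0,0,0],"az":[0,0,0,0,0,0,0]}' > next.json && python3 -m jog next.json; python3 - <<'E'
from h import *
for i in range(3): ctrl.get_image('wrist'); o=ctrl.get_obs(); print(o['tool_pos'],o['contact_force'])
E
```

```text
t: 19.9
tool_pos: [0.4743, -0.3168, 0.0277]
tool_rot: [-2.06, -2.37, 0.002]
contact_force: [-3.2, 1.1, 5.7]
opening: 0.0198
grip_force: 114.9
[ 0.47432422 -0.31681902  0.0276706 ] [-4.13604437  2.93868973  6.24733772]
[ 0.47435999 -0.31685586  0.02770794] [-3.41207033  2.54045403  4.66976405]
[ 0.47434628 -0.31682323  0.02767438] [-3.30105881  2.34631408  5.99519511]
```

Down on the mat, pressing with about 7 N. Next: open the fingers, go straight up and check.

To row units: -0.17 m / 0.75 = -0.2267, -0.14 m / 0.75 = -0.1867.

```bash
echo '{"jaw":[0.085,0.085,0.085,0.085,0.085,0.085,0.085,0.085,0.085,0.085,0.085,0.085,0.085,0.085,0.085],"dx":[0,0,0,0,0,0,0,0,0,0,0,0,0,0,0],"dy":[0,0,0,0,0,0,0,0,0,0,0,0,0,0,0],"dz":[0,0,0,0,0,0,0,0,-0.0267,-0.08,-0.1333,-0.1867,-0.2267,-0.2267,-0.2267],"ax":[0,0,0,0,0,0,0,0,0,0,0,0,0,0,0],"ay":[0,0,0,0,0,0,0,0,0,0,0,0,0,0,0],"az":[0,0,0,0,0,0,0,0,0,0,0,0,0,0,0]}' > next.json && python3 -m jog next.json; python3 - <<'E'
from h import *
im=ctrl.get_image('wrist')[:,:,::-1]; t=ctrl.get_image('top')[:,:,::-1]
a=cv2.resize(t[150:310,90:450],(560,249),interpolation=cv2.INTER_CUBIC); cv2.imwrite('pics/end.png',np.vstack([a,im[80:420]]))
print(ctrl.get_obs()['opening'],ctrl.get_obs()['contact_force'])
E
```

```text
t: 21.3
tool_pos: [0.4756, -0.3177, 0.1996]
tool_rot: [2.058, 2.368, -0.002]
contact_force: [0.1, -0.3, 0.1]
opening: 0.0851
grip_force: 0.0
0.08496526084948788 [-0.41188972  0.78659106 -0.89866941]
```

View pics/end.png

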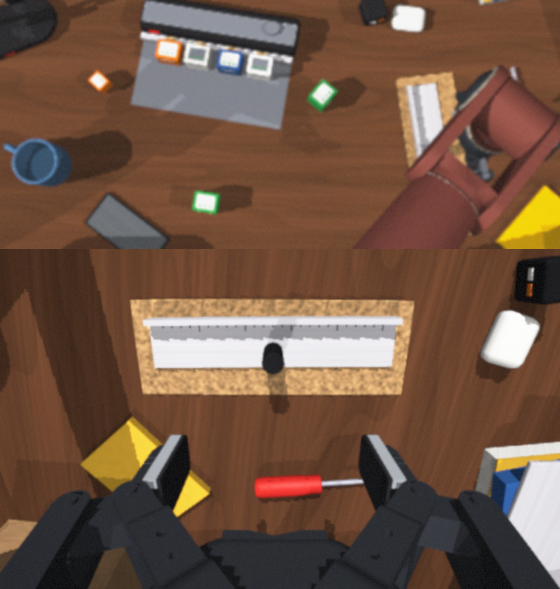

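The top half shows the packs in line at the bar (about (168–260, 50–63)). The bottom half shows the ruler flat and square on the mat, released, with the post at (273,358). Handing in.

```bash
python3 -c "
from station import ctrl
print(ctrl.finish_job())"
```

```text
the job is handed in; nothing more can be done
None
```

The job is handed in; no verdict was returned. In the last pictures the four packs stand in line against the stop bar and the ruler lies flat and released on its mat. I held about 13–15 N total, evenly balanced, for over a second, but could not measure the force on each pack separately.

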